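# Fetch the orange-sealed bearing out of the spares bin

## Robot

A 6-joint arm with a two-finger parallel gripper is mounted at the origin on the work surface. World frame = base frame: x ahead of the robot, y to its left, z up, the work surface at z = 0. Lengths are in mm, angles in rad, forces in N, time in s.
With the tool pointing down it reaches from about 350 to 775 mm from the base axis. Payload 7.3 kg.
Tool frame: the origin (TCP) lies at the very end of the fingers, on their centre line; the grasp point (between the pads) lies 19 mm behind it; z points along the fingers, y is the line along which they close (so a half turn about z gives the same grasp; the last joint's range is limited). The gripper opens to 92 mm and grips with 3 to 60 N. Pads are 19 mm wide; open, the fingers measure 130 mm over their backs; the gripper's body (75 mm by 190 mm) begins 47 mm behind the grasp point.
Start: joints at [1.057, 0.342, 1.524, -0, 1.275, -0.146], TCP at [188.758, 489.914, 226.741] pointing down, gripper open.
Joint ranges: [-2.53, 2.53], [-0.77, 2.02], [0.04, 2.7], [-1, 4.14], [0.28, 2.66], [-3.11, 3.11]. Speed limits (rad/s): [2.57, 2.57, 3.14, 3.14, 3.14, 3.14].

## Interface

Orientations are given as a unit quaternion [x, y, z, w].
In Python, from rig import r gives the robot as it stands.
- The arm moves only by the shell command python3 -m handwheel 'ROWS' [OPENING]. ROWS is JSON, a list that holds one entry, the list of rows, each a list of 4 numbers: the shift along the tool's x, y, z each as a share of 0.8 m, from -1 to 1, then the turn about the tool's z as a share of pi rad, from -1 to 1. A call has 1 to 10 rows; each row is the pose to reach, as a shift and turn from the pose commanded when the call began, along the tool's axes at that moment, turning the shorter way round; what a row does not reach only later rows make up. A row lasts 1/12 s, in which the tool goes at most 41.7 mm and 7.16 degrees, less where a joint would pass 70% of its speed; a pose out of reach is approached as far as the arm can. A call with a number of a shift or a turn outside -1 to 1 is refused whole. A call with a gripper value outside its range is refused whole. OPENING is the closure, from -1 (fully open) to 1 (shut), set as the call begins (- or left out, the last holds). The fingers move at their own pace and stop on an object; the grip force is fixed at half the most. Time passes only in rows, so rows that repeat a pose let the fingers close. It gives the time, the measured TCP pose, the force, the opening and the grip force at its end, in the units of the state.
- r.state(): the state, without advancing time (a new reading comes with each control period).
- r.capture(name): name is "scene" or "top" or "wrist"; returns a dict with "color" (400x640x3 uint8, red, green, blue), "vfov" (degrees; the focal length in pixels is half the picture's height over the tangent of half this angle, whatever the lens; pixels are square), "cx", "cy" (the principal point, pixels), "dist_coeffs" ([k1, k2, p1, p2, k3] as OpenCV has them; the pictures are not rectified), "rvec" (rotation vector, rad) and "tvec" (3), from world to camera coordinates, as OpenCV has them. Camera axes: x right, y down, z forward; pixel columns grow to the right and rows downward; lengths in mm; the calibration is good to about 2 mm. A picture is of the moment at which its call begins. There is no depth.
- r.hand_in(): hands the job in; it is judged then, once.
The state is a dict: "t": time; "qpos": joint angles; "joint_velocities": joint speeds; "joint_torque": joint torques, N m; "eef_pos": TCP position; "tool_rot": TCP orientation; "wrist_force": force on the tool from outside, world axes, zero at the start; "ft_torque": the same for the moment, N m; "opening": finger opening in mm; "grasp_force": force on a finger pad.
Only numpy, scipy, OpenCV 4.12 (cv2) and the standard library are available. Lean on these libraries where they do the work, as an engineer would, in place of code of your own. Each camera call takes 0.05 s, during which the arm holds its last target. There are 200 camera calls.

## Task

First take away the spanner lying across the blue spares bin and lay it flat, wholly on the black rubber mat. Then lift the bearing with the orange seals, and nothing else, out of the bin and lay it flat on the green pad in the free compartment of the grey kit tray, setting it down rather than dropping it. Leave the other spares in the bin, and do not shift the two parts already in the tray or the two bottles.

Things in the scene. Friction and masses are not known exactly. Their poses are not given: they have to be found in the camera images.
- bin: Blue open plastic bin, fixed to the bench, 230 x 188 mm outside, 50 mm high, walls and floor 4 mm thick. Origin: centre of its underside, on the bench; x along the 230 mm side, y along the 188 mm side, z up. Its long side points roughly away from the robot (yaw up to 0.4 either way). Five round parts stand in it on its floor: one in each quarter and one in the middle, each within about 5 mm of 56 mm (x) and 38 mm (y) from the centre, or of the centre; which is which varies.
- bearing: The wanted ball bearing: steel rings, bright orange seals on both faces, grey plug in the bore. 47 mm outside diameter, 18 mm high, about 0.13 kg. Stands flat in the bin; origin at the centre of its underside, z along its axis, up.
- black_bearing_a: A bearing of the same size (47 mm diameter, 18 mm high) with black seals, lying flat in the bin; to stay there. Origin: centre of its underside.
- black_bearing_b: Another such black-sealed bearing (47 mm diameter, 18 mm high) in the bin; to stay there. Origin: centre of its underside.
- pulley: Bare aluminium grooved belt pulley, 44 mm diameter, 28 mm high, standing in the bin; to stay there. Origin: centre of its underside.
- hub: Red coupling hub with three jaws on top, 40 mm diameter, 30 mm high, standing in the bin; to stay there. Origin: centre of its underside.
- spanner: Loose double open-ended steel spanner, 220 mm long, 9 mm thick throughout, about 0.16 kg, lying flat on the two long rims of the bin, across the bin. Its handle is 14 mm wide and runs straight between 77 mm either side of the middle; the heads are 30 mm wide. Origin: middle of its underside, which is also its balance point; x along its length, y across the handle, z up.
- spanner_end_a (a point): End of the spanner, on its underside, 110 mm from its middle along its +x.
- spanner_end_b (a point): The other end of the spanner, on its underside, 110 mm from its middle along its -x.
- mat: Black rubber mat fixed to the bench, 250 x 140 x 3 mm. Origin: centre of its underside, on the bench (top 3 mm higher); x along the 250 mm side, y along the 140 mm side. It lies left or right of the bin.
- tray: Grey kit tray fixed to the bench on the other side of the bin from the mat, 276 x 112 mm outside, 22 mm high; walls and floor 4 mm. Two cross walls, 17 to 20 mm high, part it into three compartments of 86 x 104 mm side by side along its x, with centres about 91 mm apart. Origin: centre of its underside, on the bench; x along the 276 mm side, z up.
- pad: Green plastic pad, fixed, 84 x 102 x 3 mm, that fills the floor of the one free compartment of the tray (any of the three). Origin: centre of its underside, which lies on the tray's floor, 4 mm above the bench; its top is 7 mm above the bench. x and y as the tray's.
- sleeve: Brass sleeve, 38 mm diameter, 34 mm high, standing in the middle of another compartment of the tray; not to be shifted. Origin: centre of its underside.
- spacer: Steel spacer ring, 52 mm diameter, 12 mm high, lying in the middle of the remaining compartment; not to be shifted. Origin: centre of its underside.
- spray_can: Loose standing spray can with a yellow band, 52 mm diameter, 190 mm high, near one far corner of the bin; not to be shifted. Origin: centre of its underside.
- oil_bottle: Loose standing white bottle with a red cap and blue label, 60 mm diameter, 160 mm high, near the other far corner of the bin; not to be shifted. Origin: centre of its underside.
Things that resemble listed ones, but are neither listed nor needed, are in the scene too. Several things have the shape of the spanner; the one meant has the colours described above.

How it is judged (in metres and radians):
On the way, in this order (a step that is already met when the one before it is completed fails the run):
1. the spanner lies flat, wholly on the mat, let go, the orange bearing still in the bin (x of spanner_end_a in the frame of mat between -0.125 and 0.125 m and y of spanner_end_a in the frame of mat between -0.07 and 0.07 m and z of each of spanner_end_a, spanner_end_b in the frame of mat below 0.008 m and x of spanner_end_b in the frame of mat between -0.125 and 0.125 m and y of spanner_end_b in the frame of mat between -0.07 and 0.07 m and linear speed of spanner below 0.03 m/s and contact force between spanner and the fingers below 0.1 N and z of bearing in the frame of bin below 0.04 m), for 0.2 s.
2. the orange-sealed bearing is lifted clear above the bin's rim (height (world z) of bearing above 0.06 m and contact force between bearing and the fingers above 0.5 N), for 0.1 s.
At the end, for the whole second after the job is handed in: The spanner lies flat with both ends on the mat, at rest; the orange-sealed bearing lies flat on the green pad inside its compartment (centre within 40 mm of the pad's, within 0.1 rad of level), at rest; the two black-sealed bearings, the pulley and the hub are in the bin (x of spanner_end_a in the frame of mat between -0.125 and 0.125 m and y of spanner_end_a in the frame of mat between -0.07 and 0.07 m and z of each of spanner_end_a, spanner_end_b in the frame of mat below 0.008 m and x of spanner_end_b in the frame of mat between -0.125 and 0.125 m and y of spanner_end_b in the frame of mat between -0.07 and 0.07 m and linear speed of spanner below 0.03 m/s and horizontal distance between bearing and pad below 0.04 m and z of bearing in the frame of tray below 0.011 m and angle between bearing's own z axis and vertical below 0.1 rad and linear speed of bearing below 0.02 m/s and x of black_bearing_a in the frame of bin between -0.111 and 0.111 m and y of black_bearing_a in the frame of bin between -0.09 and 0.09 m and z of each of black_bearing_a, black_bearing_b, pulley, hub in the frame of bin below 0.045 m and x of black_bearing_b in the frame of bin between -0.111 and 0.111 m and y of black_bearing_b in the frame of bin between -0.09 and 0.09 m and x of pulley in the frame of bin between -0.111 and 0.111 m and y of pulley in the frame of bin between -0.09 and 0.09 m and x of hub in the frame of bin between -0.111 and 0.111 m and y of hub in the frame of bin between -0.09 and 0.09 m); the robot touches nothing.
It fails at once if a black-sealed bearing, the pulley or the hub lifted out of the bin (height (world z) of any of black_bearing_a, black_bearing_b, pulley, hub above 0.07 m).
It fails at once if the sleeve or the spacer in the tray shifted by more than 25 mm (distance of any of sleeve, spacer from where it was at the start of the episode above 0.025 m).
It fails at once if the spray can or the oil bottle shifted by more than 25 mm (distance of any of spray_can, oil_bottle from where it was at the start of the episode above 0.025 m).
It fails at once if the orange-sealed bearing dropped (falling free at more than 0.75 m/s) (linear speed of bearing above 0.75 m/s and contact force between bearing and the fingers below 0.1 N).
It also fails if it takes over 61 s, if anything falls off the work surface, if the arm or the gripper's body presses on something with over 40 N, if the wrist force passes 120 N, or if a joint passes its speed limit or range.

## Working session

There is one attempt and no reset: what is moved stays moved. The work goes in short steps, Python scripts to look and compute and a shell command to move; the robot and the scene stay as the last step left them, time stands still between calls to the robot, and variables do not carry over. Pictures are saved under pics/ and viewed, at most 10 in all, crops included, and the job is handed in when it is done.

```bash
ls; mkdir -p pics; cat > h.py <<'E'
import numpy as np,cv2
from rig import r
from scipy.spatial.transform import Rotation as R
def cam(c):
    f=200/np.tan(np.radians(c['vfov'])/2)
    return np.array([[f,0,c['cx']],[0,f,c['cy']],[0,0,1.]]),np.array(c['dist_coeffs'],float),np.array(c['rvec'],float),np.array(c['tvec'],float)
def w(c,pts,z):
    K,d,rv,t=cam(c);M=cv2.Rodrigues(rv)[0]
    u=cv2.undistortPoints(np.array(pts,float).reshape(-1,1,2),K,d).reshape(-1,2)
    D=np.c_[u,np.ones(len(u))]@M; C=-M.T@t
    z=np.broadcast_to(z,len(u))
    return C+D*((z-C[2])/D[:,2])[:,None]
def rows(target,yaw=None):
    s=r.state();p=np.array(s['eef_pos']);Rm=R.from_quat(s['tool_rot']).as_matrix()
    return (Rm.T@(np.array(target)-p))/800
def save(n,c,crop=None,k=1):
    im=c['color'][:,:,::-1]
    if crop: im=im[crop[1]:crop[3],crop[0]:crop[2]]
    cv2.imwrite('pics/'+n+'.png',cv2.resize(im,None,fx=k,fy=k,interpolation=cv2.INTER_CUBIC))
E
python3 - <<'E'
from h import *
import pickle
D={n:r.capture(n) for n in('top','scene')}
pickle.dump(D,open('c0.pkl','wb'))
for n,c in D.items(): save(n,c,None,1.25)
s=r.state();print(s['eef_pos'],R.from_quat(s['tool_rot']).as_matrix().round(3),s['t'],s['opening'])
E
```

```text
pics
[188.58619917 489.58486242 226.1207654 ] [[-0.933  0.36  -0.001]
 [ 0.36   0.933 -0.001]
 [ 0.    -0.001 -1.   ]] 0.1 91.81456099442057
```

View pics/top.png

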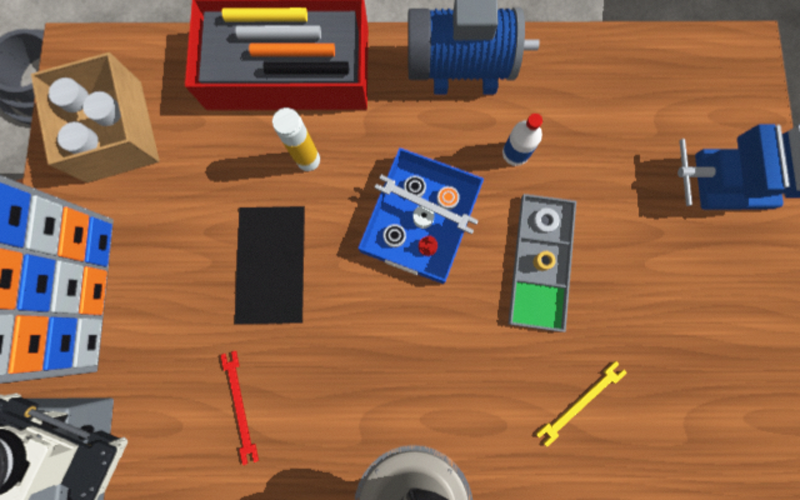

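View pics/scene.png

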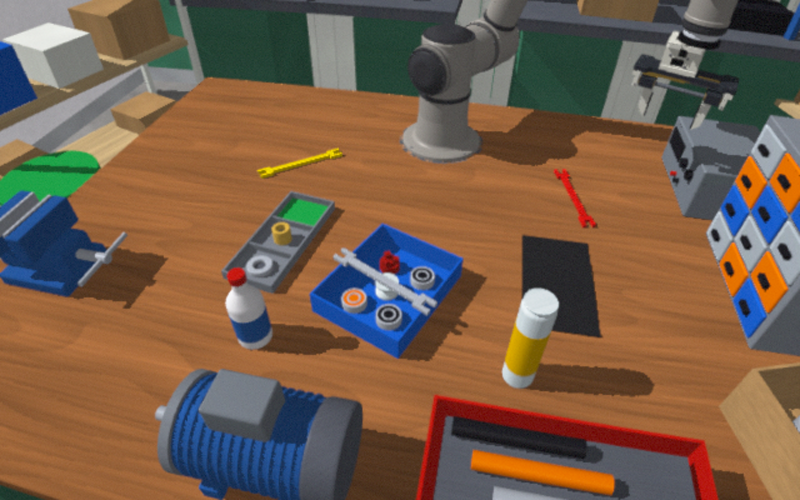

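Top picture (800 px wide):
- **Spanner candidates:** steel one across the bin at (427,204), red at (238,408), yellow at (581,404). I choose the steel one.
- **Orange candidates:** bearing at (448,197), toolbox stick at (292,49), cabinet drawers at left. I choose the bearing.
- **Other things:** the mat is left at (270,265) and the pad at (538,306). The spray can base is near (307,165) and the oil bottle base near (517,160).

Next is one close crop to check.

```bash
python3 - <<'E'
from h import *
import pickle
D=pickle.load(open('c0.pkl','rb'));save('crop1',D['top'],(180,105,470,275),2.75)
E
```

```text
(no output)
```

View pics/crop1.png

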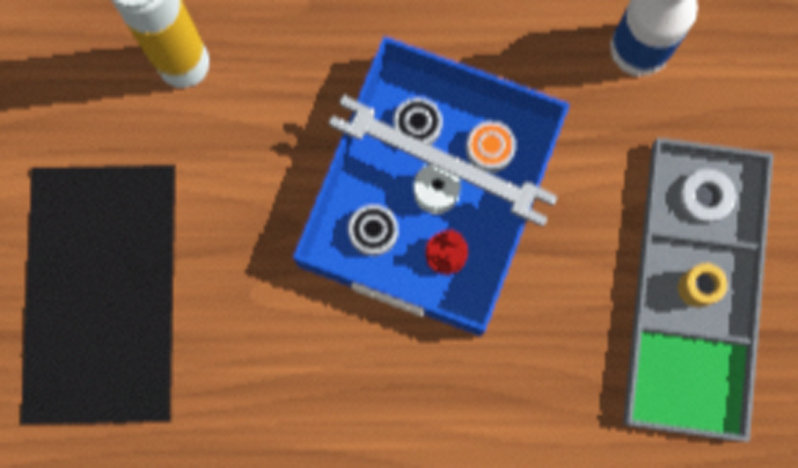

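The crop confirms the choices. The steel spanner's ends are at (341,110) and (548,211), the orange bearing at (491,145) and the pad in the near compartment.

```bash
python3 - <<'E'
from h import *
import pickle
c=pickle.load(open('c0.pkl','rb'))['top']
g=lambda P,z: w(c,np.array(P)/2.75+[180,105],z)[:,:2]
np.set_printoptions(precision=1,suppress=True)
def rep(n,a): print(n,a.tolist() and a.round(1).tolist(),a.mean(0))
sp=g([(341,110),(548,211)],59);rep('span',sp);d=sp[1]-sp[0];print(np.hypot(*d),np.degrees(np.arctan2(d[1],d[0])))
rep('bear',g([(491,145)],22))
rep('others',g([(418,121),(373,230)],22));rep('pul hub',g([(437,187),(446,252)],[32,34]))
b=g([(386,40),(567,103),(485,332),(296,260)],50);rep('bin',b)
d=b[0]-b[3];print(np.hypot(*d),np.degrees(np.arctan2(d[1],d[0])))
rep('mat',g([(32,169),(174,166),(170,421),(21,423)],3))
t=g([(657,140),(771,155),(748,438),(629,424)],22);rep('tray',t)
d=t[1]+t[0]-t[2]-t[3];d/=np.hypot(*d);print('pad',t.mean(0)-91*d,np.degrees(np.arctan2(d[1],d[0])))
rep('bottles',g([(185,75),(640,65)],0))
E
```

```text
span [[641.0, 64.8], [544.1, -124.8]] [592.6 -30. ]
212.94369707059164 -117.07215014969402
bear [[618.1, -77.3]] [618.1 -77.3]
others [[642.4, -7.3], [535.0, 36.1]] [588.7  14.4]
pul hub [[574.1, -24.6], [511.2, -32.3]] [542.7 -28.5]
bin [[713.3, 23.1], [650.2, -146.8], [434.3, -66.1], [501.2, 105.7]] [574.7 -21. ]
227.5916407814244 -21.27252288718195
mat [[601.3, 369.9], [603.8, 231.2], [356.9, 226.7], [355.6, 366.2]] [479.4 298.5]
tray [[622.5, -237.1], [607.1, -345.8], [339.0, -307.6], [352.1, -199.1]] [ 480.2 -272.4]
pad [ 390.1 -259.6] -8.056953535342046
bottles [[698.3, 224.1], [707.0, -229.5]] [702.6  -2.7]
```

```bash
cat >> h.py <<'E'
def go(*T):
    s=r.state();p=np.array(s['eef_pos']);Rm=R.from_quat(s['tool_rot']).as_matrix()
    yaw=np.degrees(np.arctan2(Rm[1,1],Rm[0,1]))
    print('at',p.round(1),'yaw',yaw.round(1),'t',s['t'],'open',round(s['opening'],1),'F',np.round(s['wrist_force'],1),'grip',round(s['grasp_force'],1))
    for x,y,z,a in T:
        d=Rm.T@(np.array([x,y,z])-p)/800
        print((x,y,z,a),'->',d.round(4),round(((yaw-a+180)%360-180)/180,4))
E
python3 -c "
from h import *
go((592.6,-30,200,-27.1),(592.6,-30,100,-27.1))"
```

```text
at [188.6 489.6 226.1] yaw 68.9 t 0.1 open 91.8 F [-0.4  0.1 -0.1] grip 0.0
(592.6, -30, 200, -27.1) -> [-0.7048 -0.4244  0.0331] 0.5335
(592.6, -30, 100, -27.1) -> [-0.7048 -0.4242  0.1581] 0.5335
```

```bash
python3 -m handwheel '[[[-0.705,-0.424,0.033,0.5335],[-0.705,-0.424,0.033,0.5335],[-0.705,-0.424,0.033,0.5335],[-0.705,-0.424,0.033,0.5335],[-0.705,-0.424,0.033,0.5335],[-0.705,-0.424,0.033,0.5335],[-0.705,-0.424,0.033,0.5335],[-0.705,-0.424,0.033,0.5335],[-0.705,-0.424,0.033,0.5335],[-0.705,-0.424,0.033,0.5335]]]' -1; python3 -c "
from h import *
go((592.6,-30,150,-27.1))"
```

```text
t: 0.93
eef_pos: [445.2, 159.5, 209.8]
tool_rot: [0.726, 0.688, -0.0, -0.0]
wrist_force: [0.0, 0.6, 0.1]
opening: 91.5
grasp_force: 0.0
at [445.2 159.5 209.8] yaw -3.1 t 0.9333 open 91.5 F [0.  0.6 0.1] grip 0.0
(592.6, -30, 150, -27.1) -> [-0.2267  0.1966  0.0747] 0.1336
```

```bash
python3 -m handwheel '[[[-0.227,0.197,0.075,0.1336],[-0.227,0.197,0.075,0.1336],[-0.227,0.197,0.075,0.1336],[-0.227,0.197,0.075,0.1336],[-0.227,0.197,0.075,0.1336],[-0.227,0.197,0.075,0.1336],[-0.227,0.197,0.075,0.1336],[-0.227,0.197,0.075,0.1336],[-0.227,0.197,0.075,0.1336]]]'; python3 -c "
from h import *
c=r.capture('wrist');save('w1',c,None,1.25)
import pickle;pickle.dump(c,open('w1.pkl','wb'))
go((592.6,-30,51,-27.1))"
```

```text
t: 1.68
eef_pos: [592.8, -27.1, 149.4]
tool_rot: [0.852, 0.524, -0.001, -0.001]
wrist_force: [-0.0, -0.9, 0.2]
opening: 91.6
grasp_force: 0.0
at [592.8 -26.5 150. ] yaw -26.7 t 1.7333 open 91.6 F [ 0.6 -0.5  0.9] grip 0.0
(592.6, -30, 51, -27.1) -> [-0.004   0.0018  0.1238] 0.0022
```

View pics/w1.png

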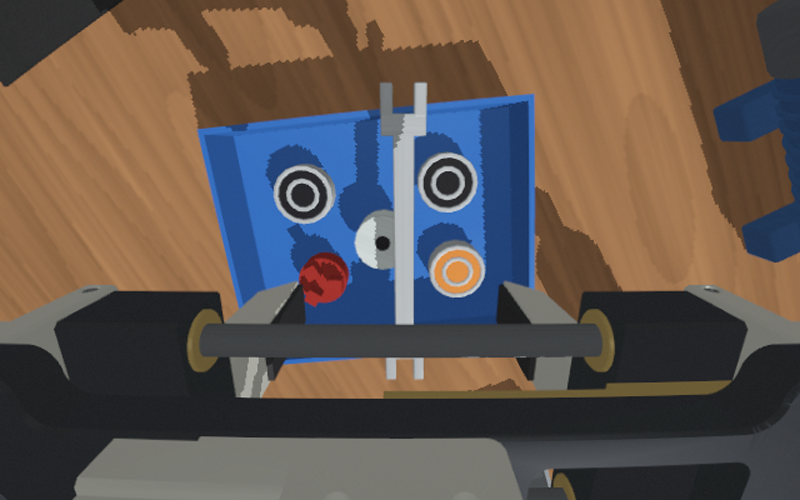

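The wrist view shows the spanner upright in the picture, with its ends at about (403,83) and (405,379) and its handle at column 404. The orange bearing is at (457,271), the black ones at (303,194) and (448,182), the pulley at (381,242) and the far rim corners at (201,131) and (533,96).

```bash
python3 - <<'E'
from h import *
import pickle
c=pickle.load(open('w1.pkl','rb'))
g=lambda P,z: w(c,np.array(P)/1.25,z)[:,:2].round(1)
s=g([(403.5,83),(405,379)],59);d=s[1]-s[0];print(s.tolist(),s.mean(0),np.hypot(*d),np.degrees(np.arctan2(d[1],d[0])))
h=g([(403.5,145),(403.5,320)],59);d=h[1]-h[0];print(h,np.degrees(np.arctan2(d[1],d[0])))
print(g([(457,271),(448,182),(303,194)],22),g([(381,242)],32),g([(201,131),(533,96)],50))
E
```

```text
[[643.0, 69.3], [545.5, -127.5]] [594.25 -29.1 ] 219.62807197623897 -116.35504926035922
[[625.7  34.9]
 [568.  -79.9]] -116.68470804352216
[[620.  -77. ]
 [644.3  -6.3]
 [537.9  37. ]] [[576.6 -23.7]] [[505.5 106.9]
 [717.5  24.5]]
```

```bash
python3 -m handwheel '[[[-0.003,0.0025,0.05,0],[-0.003,0.0025,0.09,0],[-0.003,0.0025,0.115,0],[-0.003,0.0025,0.1235,0],[-0.003,0.0025,0.1235,0],[-0.003,0.0025,0.1235,0],[-0.003,0.0025,0.1235,0]]]'; python3 -m handwheel '[[[0,0,0,0],[0,0,0,0],[0,0,0,0],[0,0,0,0],[0,0,0,0],[0,0,0,0],[0,0,0,0],[0,0,0,0]]]' 1;  python3 -c "
from h import *
go((593.5,-29.5,51,-26.7),(593,-30,140,-27))"
```

```text
t: 2.32
eef_pos: [595.3, -30.1, 53.3]
tool_rot: [0.851, 0.525, 0.001, 0.001]
wrist_force: [0.7, -0.2, 0.1]
opening: 91.8
grasp_force: 0.0
t: 2.98
eef_pos: [594.1, -30.4, 51.2]
tool_rot: [0.851, 0.524, 0.0, -0.0]
wrist_force: [-0.3, 0.4, -0.5]
opening: 43.3
grasp_force: 0.0
at [594.1 -30.4  51.2] yaw -26.7 t 2.9833 open 43.3 F [-0.3  0.4 -0.5] grip 0.0
(593.5, -29.5, 51, -26.7) -> [ 0.0007 -0.0012  0.0002] -0.0003
(593, -30, 140, -27) -> [-1.00e-04 -1.50e-03 -1.11e-01] 0.0014
```

```bash
python3 -m handwheel '[[[0,0,0,0],[0,0,0,0],[0,0,0,0],[0,0,0,0],[0,0,0,0],[0,0,0,0],[0,0,0,0]]]'; python3 -m handwheel '[[[0,0,-0.01,0],[0,0,-0.03,0],[0,0,-0.06,0],[0,0,-0.09,0],[0,0,-0.11,0],[0,0,-0.11,0],[0,0,-0.11,0]]]';  python3 -c "
from h import *
go((479.4,298.5,140,-89.3),(479.4,298.5,30,-89.3))"
```

```text
t: 3.57
eef_pos: [594.1, -30.4, 51.2]
tool_rot: [0.851, 0.524, -0.0, -0.0]
wrist_force: [-0.6, 0.3, -0.2]
opening: 13.5
grasp_force: 30.0
t: 4.15
eef_pos: [594.4, -30.5, 139.9]
tool_rot: [0.851, 0.524, 0.001, 0.001]
wrist_force: [0.6, 0.3, -2.2]
opening: 13.4
grasp_force: 30.0
at [594.4 -30.5 139.9] yaw -26.7 t 4.15 open 13.4 F [ 0.6  0.3 -2.2] grip 30.0
(479.4, 298.5, 140, -89.3) -> [ 0.3026 -0.3134 -0.0005] 0.3475
(479.4, 298.5, 30, -89.3) -> [ 0.3025 -0.3136  0.137 ] 0.3475
```

```bash
python3 -m handwheel '[[[0.01,-0.01,0,0.03],[0.03,-0.03,0,0.08],[0.06,-0.06,0,0.12],[0.1,-0.1,0,0.16],[0.14,-0.145,0,0.2],[0.18,-0.185,0,0.24],[0.22,-0.23,0,0.28],[0.255,-0.265,0,0.31],[0.285,-0.295,0,0.335],[0.3025,-0.3135,0,0.3475]]]'; python3 -m handwheel '[[[0,0,0,0],[0,0,0,0],[0,0,0,0]]]';  python3 -c "
from h import *
c=r.capture('top');save('t2',c,(180,105,330,275),3.5)
go((479.4,298.5,140,-89.3),(479.4,298.5,30,-89.3))"
```

```text
t: 4.98
eef_pos: [480.0, 291.9, 137.4]
tool_rot: [1.0, 0.003, -0.001, 0.001]
wrist_force: [1.2, 0.4, -1.9]
opening: 13.5
grasp_force: 30.0
t: 5.23
eef_pos: [481.0, 290.6, 137.8]
tool_rot: [1.0, 0.007, -0.001, 0.001]
wrist_force: [-0.2, -0.8, -2.1]
opening: 13.7
grasp_force: 30.0
at [481.5 290.  138.1] yaw -89.3 t 5.2833 open 13.2 F [-0.1 -0.1 -1.5] grip 30.0
(479.4, 298.5, 140, -89.3) -> [-0.0025 -0.0106 -0.0024] 0.0001
(479.4, 298.5, 30, -89.3) -> [-0.0022 -0.0108  0.1351] 0.0001
```

View pics/t2.png

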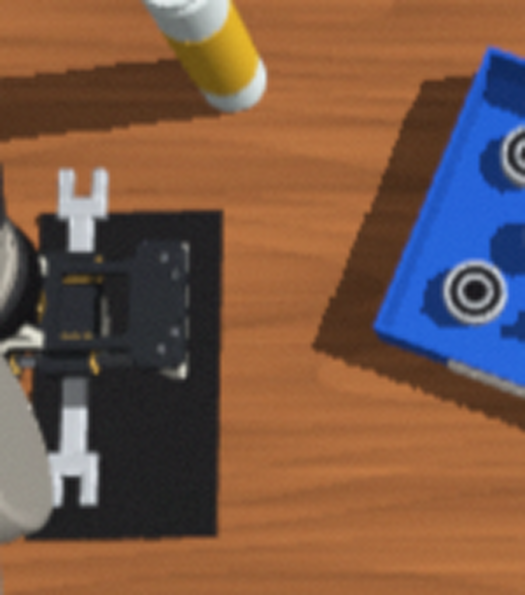

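The top crop shows the steel spanner held above the mat, with its ends at (83,170) and (76,503) and nothing else moved.

```bash
python3 - <<'E'
from h import *
c=r.capture('top')
s=w(c,np.array([(83,170),(76,503)])/3.5+[180,105],146)[:,:2];d=s[0]-s[1]
print(s.round(1),s.mean(0),np.hypot(*d),np.degrees(np.arctan2(d[1],d[0])))
go((479.4,298.5,60,-89.3),(479.4,298.5,4.5,-89.3))
E
```

```text
[[591.5 289.5]
 [374.1 282.8]] [482.80889151 286.16899318] 217.440278994854 1.7795869562495055
at [481.8 289.7 138.4] yaw -89.3 t 5.3333 open 13.6 F [-0.5 -0.6 -1.8] grip 30.0
(479.4, 298.5, 60, -89.3) -> [-0.0028 -0.0111  0.098 ] -0.0003
(479.4, 298.5, 4.5, -89.3) -> [-0.0027 -0.0111  0.1674] -0.0003
```

```bash
python3 -m handwheel '[[[-0.0028,-0.0111,0.01,0],[-0.0028,-0.0111,0.04,0],[-0.0028,-0.0111,0.08,0],[-0.0028,-0.0111,0.115,0],[-0.0028,-0.0111,0.14,0],[-0.0028,-0.0111,0.14,0],[-0.0028,-0.0111,0.14,0]]]'; python3 -c "
from h import *
go((479.4,298.5,4.5,-89.5))"
```

```text
t: 5.92
eef_pos: [479.0, 299.2, 26.2]
tool_rot: [1.0, 0.006, -0.001, 0.0]
wrist_force: [1.1, 0.3, -0.4]
opening: 13.8
grasp_force: 30.0
at [479.  299.2  26.2] yaw -89.4 t 5.9167 open 13.8 F [ 1.1  0.3 -0.4] grip 30.0
(479.4, 298.5, 4.5, -89.5) -> [0.0006 0.0009 0.0271] 0.0008
```

```bash
python3 -m handwheel '[[[0,0,0.007,0],[0,0,0.014,0],[0,0,0.02,0],[0,0,0.024,0],[0,0,0.027,0],[0,0,0.027,0],[0,0,0.027,0],[0,0,0.027,0]]]'; python3 -c "
from h import *
go((479.4,298.5,4.5,-89.5))"
```

```text
t: 6.58
eef_pos: [479.5, 300.0, 5.9]
tool_rot: [1.0, 0.006, 0.0, -0.0]
wrist_force: [0.8, -1.2, -1.8]
opening: 13.3
grasp_force: 30.0
at [479.5 300.    5.9] yaw -89.3 t 6.5833 open 13.3 F [ 0.8 -1.2 -1.8] grip 30.0
(479.4, 298.5, 4.5, -89.5) -> [-0.0001  0.0019  0.0017] 0.0012
```

```bash
python3 -m handwheel '[[[0,0,0.001,0],[0,0,0.0022,0],[0,0,0.0022,0],[0,0,0.0022,0],[0,0,0.0022,0]]]'; python3 -m handwheel '[[[0,0,0,0],[0,0,0,0],[0,0,0,0],[0,0,0,0],[0,0,0,0],[0,0,-0.005,0],[0,0,-0.03,0],[0,0,-0.08,0],[0,0,-0.13,0],[0,0,-0.18,0]]]' -0.2; python3 -c "
from h import *
c=r.capture('top');save('t3',c,(180,105,330,275),3.5)
go((619.5,-77,190,-111),(619.5,-77,190,-21))"
```

```text
t: 7.0
eef_pos: [479.5, 300.0, 4.2]
tool_rot: [1.0, 0.006, 0.0, -0.0]
wrist_force: [-0.3, 0.4, 0.5]
opening: 13.4
grasp_force: 30.0
t: 7.83
eef_pos: [478.9, 299.7, 149.6]
tool_rot: [1.0, 0.006, -0.0, 0.0]
wrist_force: [1.1, 0.1, -0.1]
opening: 55.1
grasp_force: 0.0
at [482.8 301.6 158.4] yaw -89.3 t 7.8833 open 55.0 F [3.6 2.6 6.2] grip 0.0
(619.5, -77, 190, -111) -> [ 0.1654  0.4752 -0.0401] 0.1207
(619.5, -77, 190, -21) -> [ 0.1654  0.4752 -0.0401] -0.3793
```

View pics/t3.png

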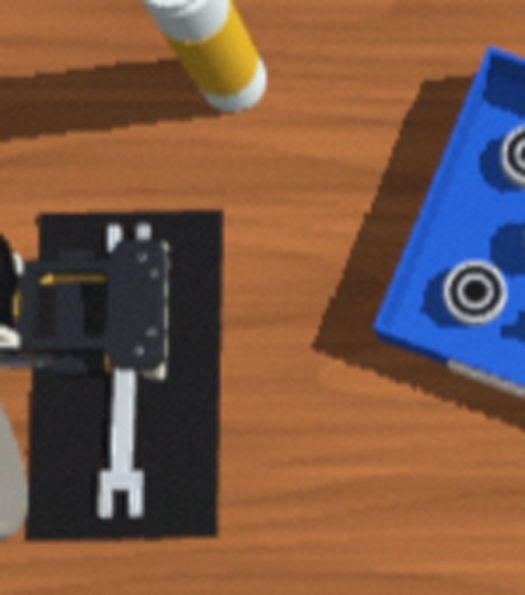

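The spanner now lies on the mat with its ends at about (129,225) and (120,517), inside the mat edges at rows 211 and 537. Next I pick the bearing grasp angle by finger clearance.

```bash
python3 - <<'E'
from h import *
b=np.array([619,-77.]);obs=[((643.3,-6.8),23.5),((575.5,-24),22),((511,-32),20)]
bc=np.array([576.5,-20]);ba=np.radians(-21.1);B=np.array([[np.cos(ba),np.sin(ba)],[-np.sin(ba),np.cos(ba)]])
for o in (58,66):
  for a in range(-90,90,10):
    y=np.radians(a);u=np.array([np.cos(y),np.sin(y)]);v=np.array([-u[1],u[0]])
    P=np.array([b+s*(o/2+l)*u+m*v for s in(1,-1) for l in np.linspace(0,19,7) for m in np.linspace(-9.5,9.5,5)])
    cl=[np.hypot(*(P-q).T).min()-rr for q,rr in obs]
    L=np.abs((P-bc)@B.T); print(o,a,np.round(cl,0),'wall',np.round([111-L[:,0].max(),90-L[:,1].max()],1))
E
```

```text
58 -90 [ 3. 12. 79.] wall [24.7  3.9]
58 -80 [ 8.  5. 70.] wall [17.9  6.1]
58 -70 [15. -1. 63.] wall [12.1  9.7]
58 -60 [23. -2. 56.] wall [ 7.5 14.6]
58 -50 [31. -1. 51.] wall [ 4.2 20.6]
58 -40 [36. -2. 49.] wall [ 2.3 27.6]
58 -30 [42. -0. 48.] wall [ 1.9 35.3]
58 -20 [47.  6. 49.] wall [ 2.7 41.7]
58 -10 [43. 13. 48.] wall [ 1.9 33.6]
58 0 [37. 22. 50.] wall [ 2.6 26. ]
58 10 [32. 28. 54.] wall [ 4.8 19.2]
58 20 [25. 34. 59.] wall [ 8.4 13.4]
58 30 [16. 39. 67.] wall [13.3  8.8]
58 40 [ 9. 43. 75.] wall [19.3  5.5]
58 50 [ 4. 38. 82.] wall [26.3  3.6]
58 60 [ 2. 33. 87.] wall [34.   3.2]
58 70 [ 3. 28. 90.] wall [40.4  3.9]
58 80 [ 2. 21. 85.] wall [32.3  3.2]
66 -90 [-0. 12. 79.] wall [23.2  0.2]
66 -80 [ 6.  3. 70.] wall [15.8  2.7]
66 -70 [14. -4. 61.] wall [9.5 6.7]
66 -60 [23. -6. 54.] wall [ 4.4 12.1]
66 -50 [31. -5. 48.] wall [ 0.7 18.7]
66 -40 [37. -6. 45.] wall [-1.4 26.3]
66 -30 [43. -3. 44.] wall [-2.  34.7]
66 -20 [49.  4. 45.] wall [-1.3 41.6]
66 -10 [44. 13. 44.] wall [-2.  32.8]
66 0 [38. 22. 46.] wall [-1.1 24.5]
66 10 [32. 28. 51.] wall [ 1.4 17.1]
66 20 [25. 34. 58.] wall [ 5.4 10.8]
66 30 [16. 40. 66.] wall [10.8  5.7]
66 40 [ 7. 45. 74.] wall [17.4  2. ]
66 50 [ 1. 39. 82.] wall [25.  -0.2]
66 60 [-2. 33. 88.] wall [33.4 -0.7]
66 70 [-1. 28. 91.] wall [40.3 -0.1]
66 80 [-2. 21. 85.] wall [31.5 -0.7]
```

```bash
python3 -m handwheel '[[[0.165,0.475,-0.04,-0.63],[0.165,0.475,-0.04,-0.63],[0.165,0.475,-0.04,-0.63],[0.165,0.475,-0.04,-0.63],[0.165,0.475,-0.04,-0.63],[0.165,0.475,-0.04,-0.63],[0.165,0.475,-0.04,-0.63],[0.165,0.475,-0.04,-0.63],[0.165,0.475,-0.04,-0.63],[0.165,0.475,-0.04,-0.63]]]' -0.35;  python3 -c "
from h import *
go((619.5,-77,130,24))"
```

```text
t: 8.72
eef_pos: [612.3, -69.1, 179.2]
tool_rot: [0.827, 0.562, 0.0, 0.0]
wrist_force: [0.6, -0.0, -1.1]
opening: 61.6
grasp_force: 0.0
at [612.3 -69.1 179.2] yaw -21.6 t 8.7167 open 61.6 F [ 0.6 -0.  -1.1] grip 0.0
(619.5, -77, 130, 24) -> [-0.0059  0.0119  0.0616] -0.2534
```

```bash
python3 -m handwheel '[[[-0.006,0.012,0.06,-0.2534],[-0.006,0.012,0.06,-0.2534],[-0.006,0.012,0.06,-0.2534],[-0.006,0.012,0.06,-0.2534],[-0.006,0.012,0.06,-0.2534],[-0.006,0.012,0.06,-0.2534],[-0.006,0.012,0.06,-0.2534],[-0.006,0.012,0.06,-0.2534],[-0.006,0.012,0.06,-0.2534],[-0.006,0.012,0.06,-0.2534]]]';  python3 -c "
from h import *
c=r.capture('wrist');save('w2',c,(100,60,560,360),1.7)
import pickle;pickle.dump(c,open('w2.pkl','wb'))
go((619.5,-77,60,24),(619.5,-77,7,24))"
```

```text
t: 9.55
eef_pos: [619.2, -75.3, 130.9]
tool_rot: [0.548, 0.837, 0.0, 0.0]
wrist_force: [-0.7, 0.2, 0.4]
opening: 61.9
grasp_force: 0.0
at [619.2 -75.3 130.9] yaw 23.6 t 9.6 open 62.3 F [ 0.3 -0.2 -0.2] grip 0.0
(619.5, -77, 60, 24) -> [-0.0021 -0.0005  0.0887] -0.0024
(619.5, -77, 7, 24) -> [-0.0021 -0.0005  0.1549] -0.0024
```

View pics/w2.png

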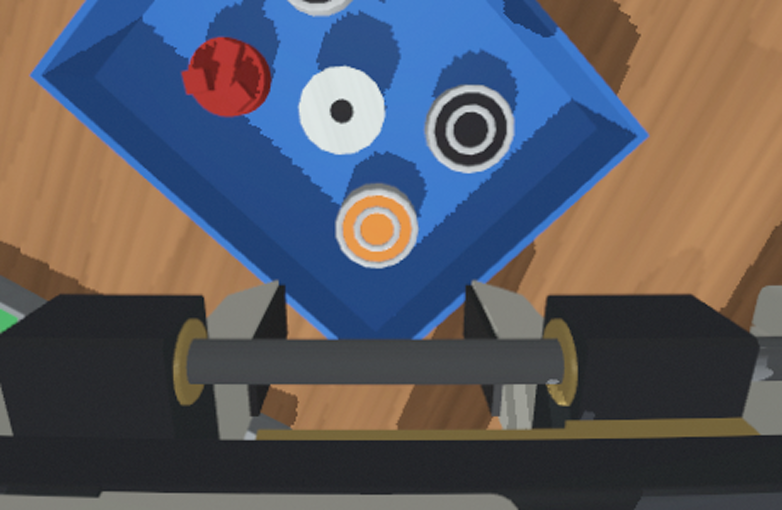

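The orange bearing is at (376,229), centred between the finger tips at columns 280 and 470. The corner of the bin is free for both fingers.

```bash
python3 - <<'E'
from h import *
import pickle
c=pickle.load(open('w2.pkl','rb'))
b=w(c,np.array([(376,229)])/1.7+[100,60],22)[0];print(b)
go((b[0],b[1],60,24),(b[0],b[1],7,24))
E
```

```text
[619.78634292 -77.41560255  22.        ]
at [619.2 -75.3 130.9] yaw 23.6 t 9.6 open 62.3 F [ 0.3 -0.2 -0.2] grip 0.0
(np.float64(619.7863429223758), np.float64(-77.41560255334147), 60, 24) -> [-0.0027 -0.0004  0.0887] -0.0024
(np.float64(619.7863429223758), np.float64(-77.41560255334147), 7, 24) -> [-0.0028 -0.0004  0.1549] -0.0024
```

```bash
python3 -m handwheel '[[[-0.0027,-0.0004,0.04,0],[-0.0027,-0.0004,0.08,0],[-0.0027,-0.0004,0.11,0],[-0.0027,-0.0004,0.13,0],[-0.0027,-0.0004,0.143,0],[-0.0027,-0.0004,0.15,0],[-0.0027,-0.0004,0.1545,0],[-0.0027,-0.0004,0.1545,0],[-0.0027,-0.0004,0.1545,0]]]'; python3 -m handwheel '[[[0,0,0,0],[0,0,0,0],[0,0,0,0],[0,0,0,0],[0,0,0,0],[0,0,0,0]]]' 1;  python3 -c "
from h import *
go((619.5,-77,7,24))"
```

```text
t: 10.35
eef_pos: [620.5, -77.6, 8.3]
tool_rot: [0.547, 0.837, 0.0, 0.001]
wrist_force: [-0.2, -0.1, 0.2]
opening: 61.5
grasp_force: 0.0
t: 10.85
eef_pos: [620.3, -77.5, 8.1]
tool_rot: [0.547, 0.837, 0.0, 0.001]
wrist_force: [-1.3, -0.2, 5.7]
opening: 46.3
grasp_force: 30.0
at [620.3 -77.5   8.1] yaw 23.7 t 10.85 open 46.3 F [-1.3 -0.2  5.7] grip 30.0
(619.5, -77, 7, 24) -> [ 0.001  -0.0007  0.0014] -0.0019
```

```bash
python3 -m handwheel '[[[0,0,-0.01,0],[0,0,-0.03,0],[0,0,-0.06,0],[0,0,-0.09,0],[0,0,-0.12,0],[0,0,-0.135,0],[0,0,-0.135,0],[0,0,-0.135,0]]]';  python3 -c "
from h import *
go((390,-259.6,116,47))"
```

```text
t: 11.52
eef_pos: [619.6, -77.4, 115.5]
tool_rot: [0.547, 0.837, 0.0, 0.0]
wrist_force: [0.0, -0.3, -2.1]
opening: 46.0
grasp_force: 30.0
at [619.6 -77.4 115.5] yaw 23.7 t 11.5167 open 46.0 F [ 0.  -0.3 -2.1] grip 30.0
(390, -259.6, 116, 47) -> [-0.0934 -0.3543 -0.0007] -0.1297
```

```bash
python3 -m handwheel '[[[-0.003,-0.01,0,-0.005],[-0.01,-0.04,0,-0.02],[-0.021,-0.08,0,-0.04],[-0.033,-0.125,0,-0.06],[-0.045,-0.17,0,-0.08],[-0.057,-0.215,0,-0.1],[-0.069,-0.26,0,-0.115],[-0.08,-0.305,0,-0.125],[-0.089,-0.335,0,-0.13],[-0.0934,-0.3543,0,-0.13]]]'; python3 -m handwheel '[[[0,0,0,0],[0,0,0,0],[0,0,0,0],[0,0,0,0]]]';  python3 -c "
from h import *
c=r.capture('wrist');save('w3',c,(0,0,640,340),1.25)
import pickle;pickle.dump(c,open('w3.pkl','wb'))
go((390,-259.6,40,47),(390,-259.6,11,47))"
```

```text
t: 12.35
eef_pos: [387.1, -260.3, 113.8]
tool_rot: [0.367, 0.93, 0.0, -0.002]
wrist_force: [0.3, -0.8, -1.9]
opening: 46.1
grasp_force: 30.0
t: 12.68
eef_pos: [390.6, -258.8, 114.8]
tool_rot: [0.366, 0.931, 0.0, -0.0]
wrist_force: [0.7, 0.1, -0.9]
opening: 46.3
grasp_force: 30.0
at [ 390.7 -258.8  114.9] yaw 47.1 t 12.7333 open 46.1 F [-0.6  1.  -0.9] grip 30.0
(390, -259.6, 40, 47) -> [-0.0001 -0.0013  0.0936] 0.0007
(390, -259.6, 11, 47) -> [-0.0002 -0.0014  0.1299] 0.0007
```

View pics/w3.png

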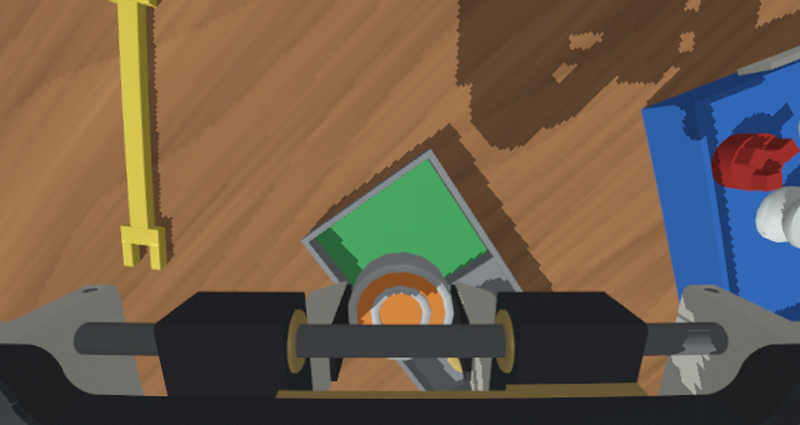

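The bearing is held level over the near compartment. The tray's near rim corners are at (303,240) and (430,151), and I check the pad position from those.

```bash
python3 - <<'E'
from h import *
import pickle
c=pickle.load(open('w3.pkl','rb'))
t=w(c,np.array([(303,240),(430,151)])/1.25,22)[:,:2];print(t)
d=t[1]-t[0];print(np.hypot(*d));n=np.array([d[1],-d[0]])/np.hypot(*d);print(t.mean(0)+47*n)
E
```

```text
[[ 338.09174114 -307.2531643 ]
 [ 353.97681733 -198.94804371]]
109.46385152418229
[ 392.53676016 -259.92110749]
```

```bash
python3 -m handwheel '[[[0,-0.001,0.01,0],[0,-0.001,0.035,0],[0,-0.001,0.065,0],[0,-0.001,0.09,0],[0,-0.001,0.105,0],[0,-0.001,0.113,0],[0,-0.001,0.118,0],[0,-0.001,0.118,0],[0,-0.001,0.118,0]]]'; python3 -c "
from h import *
go((391,-259.7,11.3,47))"
```

```text
t: 13.48
eef_pos: [389.9, -260.3, 21.2]
tool_rot: [0.366, 0.931, -0.0, 0.0]
wrist_force: [0.0, -1.2, -0.7]
opening: 46.4
grasp_force: 30.0
at [ 389.9 -260.3   21.2] yaw 47.1 t 13.4833 open 46.4 F [ 0.  -1.2 -0.7] grip 30.0
(391, -259.7, 11.3, 47) -> [-0.0004  0.0014  0.0124] 0.0004
```

```bash
python3 -m handwheel '[[[0,0.001,0.003,0],[0,0.001,0.006,0],[0,0.001,0.009,0],[0,0.001,0.011,0],[0,0.001,0.0125,0],[0,0.001,0.0125,0],[0,0.001,0.0125,0],[0,0.001,0.0125,0]]]'; python3 -c "
from h import *
go((391,-259.7,11.1,47))"
```

```text
t: 14.15
eef_pos: [390.1, -259.6, 11.1]
tool_rot: [0.366, 0.931, 0.0, 0.0]
wrist_force: [-1.7, 1.3, 4.1]
opening: 46.5
grasp_force: 30.0
at [ 390.1 -259.6   11.1] yaw 47.0 t 14.15 open 46.5 F [-1.7  1.3  4.1] grip 30.0
(391, -259.7, 11.1, 47) -> [-0.0009  0.0007  0.    ] 0.0003
```

The +4 N upward force shows the bearing has touched down on the pad. I release by a few mm and go straight up.

```bash
python3 -m handwheel '[[[0,0,0,0],[0,0,0,0],[0,0,0,0],[0,0,0,0],[0,0,-0.01,0],[0,0,-0.03,0],[0,0,-0.06,0],[0,0,-0.1,0],[0,0,-0.15,0],[0,0,-0.2,0]]]' -0.2; python3 -m handwheel '[[[-0.2,0.1,-0.05,0],[-0.2,0.1,-0.05,0],[-0.2,0.1,-0.05,0],[-0.2,0.1,-0.05,0],[-0.2,0.1,-0.05,0],[-0.2,0.1,-0.05,0]]]'; python3 -c "
from h import *
c=r.capture('top');save('t4',c,(180,105,470,275),2.75)
go()"
```

```text
t: 14.98
eef_pos: [389.5, -259.0, 172.8]
tool_rot: [0.366, 0.931, 0.0, -0.001]
wrist_force: [0.5, -0.7, 0.6]
opening: 55.0
grasp_force: 0.0
t: 15.48
eef_pos: [564.7, -310.7, 211.5]
tool_rot: [0.365, 0.931, -0.0, 0.001]
wrist_force: [-1.5, 0.5, 0.1]
opening: 55.3
grasp_force: 0.0
at [ 562.6 -310.   210.7] yaw 47.1 t 15.5333 open 55.4 F [-0.2  0.2 -1.4] grip 0.0
```

View pics/t4.png

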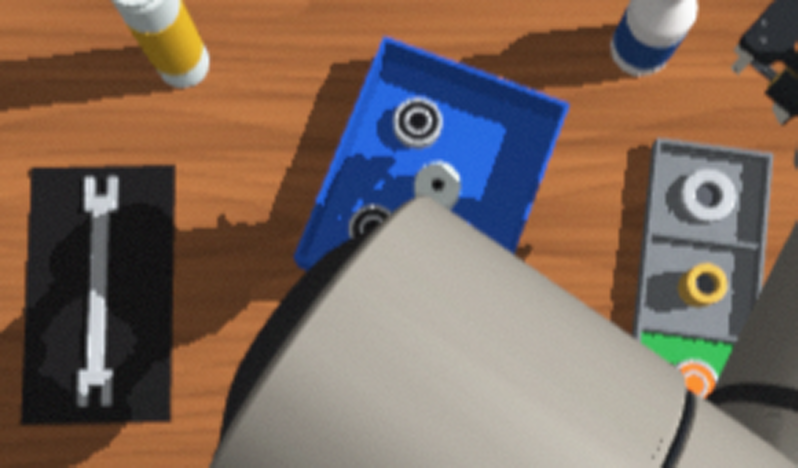

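The spanner lies wholly on the mat, from (101,178) to (95,405). The bearing lies on the green pad at about (696,383), and the sleeve, spacer and bottles sit where they were. I let the arm settle and hand in.

```bash
python3 -m handwheel '[[[0,0,0,0],[0,0,0,0],[0,0,0,0],[0,0,0,0]]]'; python3 -c "
from h import *
print(r.hand_in())"
```

```text
t: 15.87
eef_pos: [560.9, -310.0, 211.3]
tool_rot: [0.366, 0.93, 0.0, -0.0]
wrist_force: [0.7, -0.4, 0.1]
opening: 55.3
grasp_force: 0.0
the job is handed in; nothing more can be done
None
```

The job is handed in at about 16 s of the 61 s allowed: in the last picture the spanner lies wholly on the mat and the orange bearing sits on the green pad; hand-in returned no verdict, and the arm hid the hub in that picture.

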